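Switch on the gel line in order

TASK

Switch on the gel line: on the white switch boxes among the bench things, gently push in the square key, then the long bar key, then the large round key, each with a fingertip so that it stays down, and leave the small round key up. Only touch the keys: leave the boxes standing where they are, do not pick anything up, and do not disturb the dish, jar and pen.

Things in the scene. Friction and masses are not known exactly. Their poses are not given: they have to be found in the camera images.
- box_square: loose white plastic switch box, 64 x 80 x 32 mm (its x, y, z), about 0.6 kg, on rubber feet on the worktop, carrying one black SQUARE push key, 32 x 32 mm. Origin: centre of its underside; z up. It stays upright and is only turned a little about z.
- square_key_top (a point): centre of the flat top face of the SQUARE push key, 32 x 32 mm; it moves with the key. Key up: 50 mm above the worktop, standing 18 mm out of the box's top; key fully down: 38 mm above the worktop.
- square_key (a joint): how far the SQUARE push key, 32 x 32 mm is pushed in: 0 up, 0.012 m at its bottom stop. The key's cap sits on a rubber cushion that gives 1 mm per 3 N (4 mm at most) and comes back when let go, so its top goes down 1 to 2 mm further than this value while pressed. The key has no spring: it moves straight down under about 3 to 4 N and stays where it is left. It counts as pushed in beyond 0.006.
- box_bar: loose white plastic switch box, 64 x 80 x 32 mm (its x, y, z), about 0.6 kg, on rubber feet on the worktop, carrying one black LONG BAR push key, 20 mm (box x) by 62 mm (box y). Origin: centre of its underside; z up. It stays upright and is only turned a little about z.
- bar_key_top (a point): centre of the flat top face of the LONG BAR push key, 20 mm (box x) by 62 mm (box y); it moves with the key. Key up: 50 mm above the worktop, standing 18 mm out of the box's top; key fully down: 38 mm above the worktop.
- bar_key (a joint): how far the LONG BAR push key, 20 mm (box x) by 62 mm (box y) is pushed in: 0 up, 0.012 m at its bottom stop. The key's cap sits on a rubber cushion that gives 1 mm per 3 N (4 mm at most) and comes back when let go, so its top goes down 1 to 2 mm further than this value while pressed. The key has no spring: it moves straight down under about 3 to 4 N and stays where it is left. It counts as pushed in beyond 0.006.
- box_round: loose white plastic switch box, 64 x 80 x 32 mm (its x, y, z), about 0.6 kg, on rubber feet on the worktop, carrying one black LARGE ROUND push key, 40 mm across. Origin: centre of its underside; z up. It stays upright and is only turned a little about z.
- round_key_top (a point): centre of the flat top face of the LARGE ROUND push key, 40 mm across; it moves with the key. Key up: 50 mm above the worktop, standing 18 mm out of the box's top; key fully down: 38 mm above the worktop.
- round_key (a joint): how far the LARGE ROUND push key, 40 mm across is pushed in: 0 up, 0.012 m at its bottom stop. The key's cap sits on a rubber cushion that gives 1 mm per 3 N (4 mm at most) and comes back when let go, so its top goes down 1 to 2 mm further than this value while pressed. The key has no spring: it moves straight down under about 3 to 4 N and stays where it is left. It counts as pushed in beyond 0.006.
- box_small: loose white plastic switch box, 64 x 80 x 32 mm (its x, y, z), about 0.6 kg, on rubber feet on the worktop, carrying one black SMALL ROUND push key, 18 mm across (the one to leave alone). Origin: centre of its underside; z up. It stays upright and is only turned a little about z.
- small_key_top (a point): centre of the flat top face of the SMALL ROUND push key, 18 mm across (the one to leave alone); it moves with the key. Key up: 50 mm above the worktop, standing 18 mm out of the box's top; key fully down: 38 mm above the worktop.
- small_key (a joint): how far the SMALL ROUND push key, 18 mm across (the one to leave alone) is pushed in: 0 up, 0.012 m at its bottom stop. The key's cap sits on a rubber cushion that gives 1 mm per 3 N (4 mm at most) and comes back when let go, so its top goes down 1 to 2 mm further than this value while pressed. The key has no spring: it moves straight down under about 3 to 4 N and stays where it is left. It must stay below 0.003.
- petri_dish: loose petri dish with lid, 59 mm across, 16 mm high, among the boxes; origin at the centre of its underside. Bystander.
- small_jar: loose white jar with a wide black lid, 51 mm across, 84 mm high, among the boxes; origin at the centre of its underside. Bystander.
- marker: loose white pen with a dark cap, 135 mm long (its y), 16 mm high, lying near the front right; origin at the centre of its underside. Bystander.
Mind the look-alikes: they are no part of the job. Leave any turquoise look-alike of the box_square alone.

How it is judged:
On the way, in this order (a step that is already met when the one before it is completed fails the run):
1. the square key is pushed in more than 6 mm (value of joint square_key above 0.006 m), for 0.2 s.
2. the long bar key is pushed in more than 6 mm (value of joint bar_key above 0.006 m), for 0.2 s.
3. the large round key is pushed in more than 6 mm (value of joint round_key above 0.006 m), for 0.2 s.
At the end, for the whole second after the job is handed in: The square, long bar and large round keys are each in by more than 6 mm of their 12 mm; the small round key is up (less than 3 mm in); the boxes stand still within 25 mm of where they began, and so do the dish, jar and pen (value of joint each of square_key, bar_key, round_key above 0.006 m and value of joint small_key below 0.003 m and distance of each of box_square, box_bar, box_round, box_small, petri_dish, small_jar, marker from where it was at the start of the episode below 0.025 m and linear speed of each of box_square, box_bar, box_round, box_small below 0.02 m/s); the robot touches nothing.
It fails at once if a key is pushed out of order (bar before square, or large round before bar) ((value of joint bar_key above 0.004 m and value of joint square_key below 0.006 m) or (value of joint round_key above 0.004 m and value of joint bar_key below 0.006 m)).
It fails at once if the small round key is pushed (value of joint small_key above 0.003 m).
It fails at once if a box is lifted, tipped or shoved more than 25 mm from its place ((height (world z) of any of box_square, box_bar, box_round, box_small above 0.01 m or angle between any of box_square, box_bar, box_round, box_small's own z axis and vertical above 0.2 rad) or distance of any of box_square, box_bar, box_round, box_small from where it was at the start of the episode above 0.025 m).
It fails at once if a box or its key is pressed harder than 25 N (contact force between any of the arm, the fingers and box_square above 25 N or contact force between any of the arm, the fingers and box_bar above 25 N or contact force between any of the arm, the fingers and box_round above 25 N or contact force between any of the arm, the fingers and box_small above 25 N).
It fails at once if the petri dish, the jar or the pen is lifted, knocked over or shifted more than 25 mm (distance of any of petri_dish, small_jar, marker from where it was at the start of the episode above 0.025 m or angle between small_jar's own z axis and vertical above 0.3 rad).
It also fails if it takes over 48 s, if anything falls off the work surface, if the arm or the gripper's body presses on something with over 40 N, if the wrist force passes 120 N, or if a joint passes its speed limit or range.

ROBOT

A 6-joint arm with a two-finger parallel gripper is mounted at the origin on a cart in front of the work surface, level with it; the furniture and walls round the work are solid. World frame = base frame: x ahead of the robot, y to its left, z up, the work surface at z = 0. Lengths are in m, angles in rad, forces in N, time in s.
With the tool pointing down it reaches from about 0.35 to 0.85 m from the base axis. Payload 8.1 kg.
Tool frame: the origin (TCP) lies midway between the tips of the shut fingers; the grasp point (between the pads) lies 19 mm behind it; z points along the fingers, y is the line along which they close (so a half turn about z gives the same grasp; the last joint's range is limited). The gripper opens to 85 mm and grips with 20 to 120 N. Pads are 22 mm wide; open, the fingers measure 114 mm over their backs; the gripper's body (76 mm by 85 mm) begins 54 mm behind the grasp point. The pads swing forward as they close: fully open they stand 13 mm farther back than shut.
Start: joints at [-1.42, 0.13, 1.488, -0, 1.523, -0.085], TCP at [0.14, -0.583, 0.231] pointing down, gripper open.
Joint ranges: [-2.96, 2.96], [-0.89, 2.26], [0.02, 2.5], [-1.34, 4.48], [0, 2.73], [-2.66, 2.66]. Speed limits (rad/s): [2.39, 2.39, 2.79, 3.14, 3.14, 3.14].

INTERFACE

Orientations are given as a unit quaternion [w, x, y, z].
In Python, from bench import bot gives the robot as it stands.
- The arm moves only by the tool jog_arm, never from a script. Its argument "targets" is a list of rows, each a list of 3 entries, a list of its own where there are three numbers: the shift along the tool's x, y, z in cm, then the turn, a rotation vector about the tool's x, y, z in rad, then the closure in counts, from 0 (fully open) to 255 (shut). A call has 1 to 8 rows; each row is the pose to reach, as a shift and turn from the pose commanded when the call began, along the tool's axes at that moment; what a row does not reach only later rows make up. A row lasts 1/10 s, in which the tool goes at most 50 mm and 8.59 degrees, less where a joint would pass 70% of its speed; a pose out of reach is approached as far as the arm can. A call with a gripper value outside its range is refused whole. The fingers move at their own pace and stop on an object; "force" is the grip in N (left out, the last holds). Time passes only in rows, so rows that repeat a pose let the fingers close. It gives the time, the measured TCP pose, the force, the opening and the grip force at its end, in the units of the state.
- bot.get_obs(): the state, without advancing time (a new reading comes with each control period).
- bot.camera(name): name is "side" or "top" or "wrist"; returns the picture (480x640x3 uint8, red, green, blue); there is no depth.
- bot.camera_model(name): a dict with "fx", "fy", "cx", "cy" (pixels), "k1" (the pictures are not rectified: a ray, as slopes to the right and down, at radius r is drawn at 1 + k1 r^2 times it, then the intrinsics apply), "origin" and "attitude" of the camera in the world. Camera axes: x right, y up, looking along -z (the intrinsics and any distortion apply to the point x, -y, -z); pixel columns grow to the right and rows downward; lengths in m; the calibration is good to about 2 mm. A picture is of the moment at which its call begins: read the wrist's pose just before it. camera_model takes no time and is no camera call; for the wrist camera it gives the pose at the moment of the call.
- bot.finish_job(): hands the job in; it is judged then, once.
Trained networks look in the newest picture that a camera, given by its name, has taken for a name from the list of things; names that differ only in an ending like _2 or _b are one class to them, and where a whole thing is asked for, a point or a joint stands for the part that bears it (a point fixed in the world has none). Each returns a list of dicts, best first, with "score" (0 to 1); they miss things now and then, are a little off and sometimes report something else, mostly with a low value. They report only what shows in the picture. A call takes as long as a camera call. They do not tell look-alikes from the thing itself.
- bot.look_for(label, camera): "uv" ([column, row] in pixels, amid what is visible of it).
The state is a dict: "time": time; "joint_pos": joint angles; "joint_vel": joint speeds; "joint_torque": joint torques, N m; "position": TCP position; "orientation": TCP orientation; "ft_force": force on the tool from outside, world axes, zero at the start; "torque": the same for the moment, N m; "opening": finger opening in m; "grip_force": force on a finger pad.
Only numpy, scipy, OpenCV 4.12 (cv2) and the standard library are available. Lean on these libraries where they do the work, as an engineer would, in place of code of your own. Each camera call takes 0.05 s, during which the arm holds its last target. There are 200 camera calls.

## Working session

There is one attempt and no reset: what is moved stays moved. The work goes in short steps, Python scripts to look and compute and a tool call to move; the robot and the scene stay as the last step left them, time stands still between calls to the robot, and variables do not carry over. Pictures are saved under pics/ and viewed, at most 10 in all, crops included, and the job is handed in when it is done.

Besides the shell and the picture viewer there is one more tool, called after ">>>" as name(argument=value, ...) on one line, values as JSON. jog_arm: Moves the arm, as the interface text tells. Its arguments: {"type":"object","properties":{"targets":{"type":"array"},"force":{"type":"number"}},"required":["targets"]}

```bash
mkdir -p pics && cat > h.py <<'E'
import numpy as np, cv2
from scipy.spatial.transform import Rotation as R
from bench import bot
def rot(a):
    a=np.array(a,float)
    return a if a.shape==(3,3) else R.from_quat(np.r_[a[1:],a[0]]).as_matrix()
def ray(m,uv):
    K=np.array([[m['fx'],0,m['cx']],[0,m['fy'],m['cy']],[0,0,1.]])
    p=cv2.undistortPoints(np.array([[uv]],float),K,np.array([m['k1'],0,0,0.]))[0,0]
    return rot(m['attitude'])@np.array([p[0],-p[1],-1])
def at(m,uv,z):
    d=ray(m,uv);o=np.array(m['origin']);return o+d*(z-o[2])/d[2]
def save(c,name):
    im=bot.camera(c);cv2.imwrite(f'pics/{name}.png',im[:,:,::-1]);return im
E
python3 - <<'E'
from h import *
o=bot.get_obs();print(o['time'],o['position'],o['orientation'])
for c in('top','side'):
    save(c,c+'0');m=bot.camera_model(c);print(c,m)
    for n,z in(('square_key_top',.05),('bar_key_top',.05),('round_key_top',.05),('small_key_top',.05),('small_jar',.06),('petri_dish',.01),('marker',.01)):
        for d in bot.look_for(n,c)[:4]: print(n,round(d['score'],2),np.round(d['uv']),at(m,d['uv'],z).round(3))
E
```

```text
0.0 [ 0.14008384 -0.58285554  0.23024762] [-9.23046555e-04  9.93059881e-01  1.17606208e-01 -3.90581046e-05]
top {'fx': 549.673376657817, 'fy': 549.673376657817, 'cx': 324.32854973644004, 'cy': 241.73406684642217, 'k1': -0.09539897060724527, 'origin': array([ 0.46212563, -0.0770444 ,  1.05587865]), 'attitude': array([ 0.71434836,  0.01753445, -0.0160398 , -0.69938666])}
square_key_top 0.83 [166. 271.] [0.45  0.216 0.05 ]
square_key_top 0.72 [234. 264.] [0.466 0.09  0.05 ]
bar_key_top 0.58 [416. 289.] [ 0.427 -0.244  0.05 ]
round_key_top 0.58 [302. 267.] [ 0.462 -0.035  0.05 ]
small_key_top 0.52 [276. 184.] [0.614 0.017 0.05 ]
small_jar 0.87 [344. 219.] [ 0.552 -0.109  0.06 ]
petri_dish 0.72 [209. 217.] [0.554 0.148 0.01 ]
petri_dish 0.35 [345. 217.] [ 0.56  -0.113  0.01 ]
marker 0.89 [466. 300.] [ 0.406 -0.348  0.01 ]
marker 0.46 [230. 264.] [0.465 0.105 0.01 ]
side {'fx': 560.05843320667, 'fy': 560.05843320667, 'cx': 317.9362062900322, 'cy': 233.5666658275239, 'k1': 0.005057234176213681, 'origin': array([ 0.42170114, -1.06835359,  0.50237256]), 'attitude': array([ 0.83220753,  0.55149373, -0.02017798, -0.0536483 ])}
square_key_top 0.72 [273. 206.] [0.444 0.175 0.05 ]
square_key_top 0.48 [282. 220.] [0.461 0.084 0.05 ]
bar_key_top 0.62 [268. 298.] [ 0.418 -0.264  0.05 ]
round_key_top 0.68 [356. 238.] [ 0.603 -0.044  0.05 ]
round_key_top 0.57 [287. 245.] [ 0.462 -0.057  0.05 ]
small_jar 0.72 [333. 256.] [ 0.543 -0.141  0.06 ]
small_jar 0.63 [276. 300.] [ 0.431 -0.289  0.06 ]
petri_dish 0.54 [322. 225.] [0.555 0.136 0.01 ]
marker 0.71 [263. 353.] [ 0.406 -0.358  0.01 ]
```

```bash
python3 -c "
import cv2;i=cv2.imread('pics/top0.png')[130:360,110:510];cv2.imwrite('pics/top0c.png',cv2.resize(i,None,fx=2,fy=2,interpolation=2))"
```

```text
(no output)
```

View pics/top0c.png

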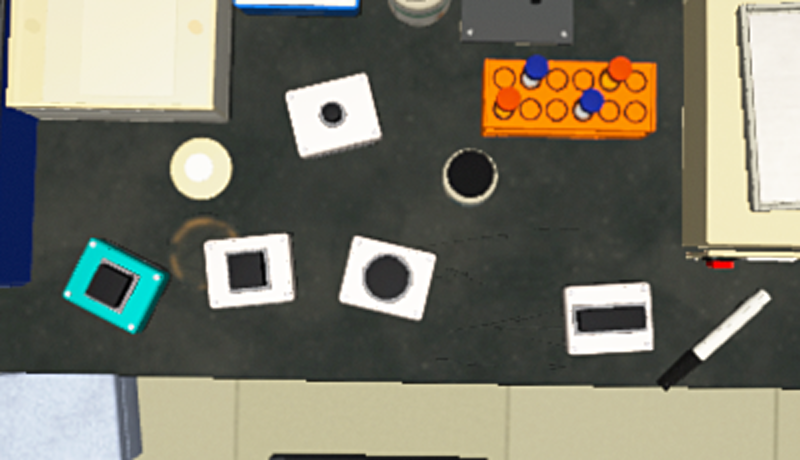

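View pics/side0.png

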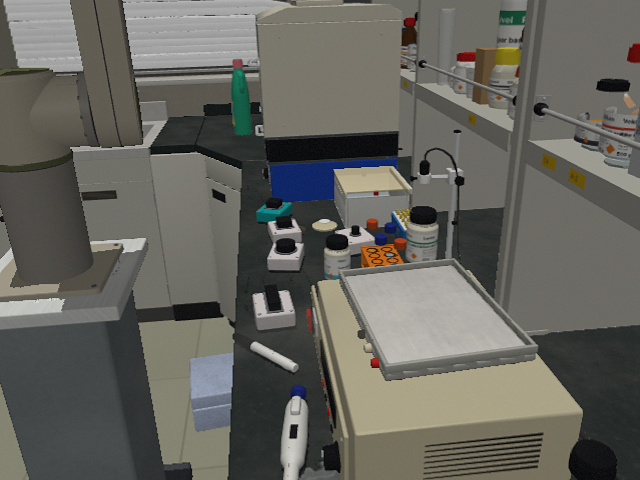

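The white-box square key is at (234,264). The turquoise look-alike, which I'll leave alone, is at (166,271). The bar key is at (416,289), the large round key at (303,268) and the small round key at (276,186). Next I'll refine the dark key caps and confirm in a crop.

```bash
python3 - <<'E'
from h import *
im=cv2.imread('pics/top0.png');m=bot.camera_model('top')
o=bot.get_obs();A=rot(o['orientation']);P=np.array(o['position'])
for n,(u,v),r in(('sq',(234,264),14),('bar',(416,289),21),('round',(303,268),16),('small',(276,186),9)):
    w=im[v-r:v+r+1,u-r:u+r+1].max(2)<60
    k,l,s,c=cv2.connectedComponentsWithStats(w.astype('uint8'))
    # component near centre
    i=1+np.argmax(s[1:,4]*(np.linalg.norm(c[1:]-r,axis=1)<8)); uv=c[i]+[u-r,v-r]
    p=at(m,uv,.05);print(n,s[i],uv.round(1),p.round(4),'tool shift cm',(A.T@(p-P)*100).round(1))
c=im[240:300,205:330];cv2.imwrite('pics/crop.png',cv2.resize(c,None,fx=6,fy=6,interpolation=2))
E
```

```text
sq [  4   6  19  18 293] [233.2 264.8] [0.464  0.0917 0.05  ] tool shift cm [ 47.3 -58.1  18.1]
bar [  3  15  35  13 356] [415.1 289.1] [ 0.4267 -0.2424  0.05  ] tool shift cm [ 35.8 -26.5  18.1]
round [  6   6  21  21 335] [302.8 268.3] [ 0.4604 -0.0362  0.05  ] tool shift cm [ 43.9 -45.7  18.1]
small [ 4  5 10  9 70] [275.5 186.1] [0.6107 0.0178 0.05  ] tool shift cm [ 59.8 -47.5  18.1]
```

View pics/crop.png

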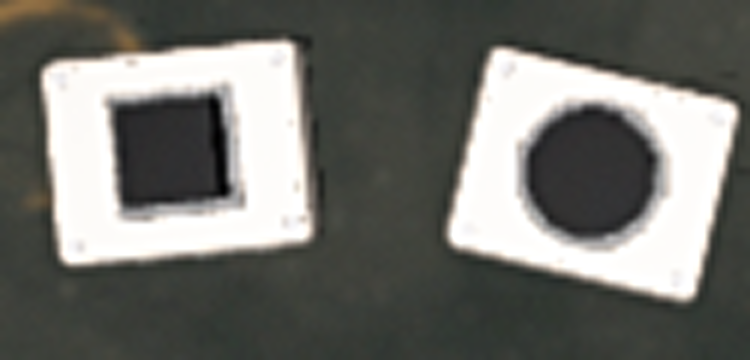

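The crop shows the white square-key box with its cap at about (232,265), and the large round cap at (303,268). The square one matches the white box in the description. I'll move above it with the fingers shut.

>>> jog_arm(targets=[[[15,-19,0],[0,0,0],255],[[15,-19,0],[0,0,0],255],[[15,-19,0],[0,0,0],255],[[15,-19,0],[0,0,0],255],[[15,-19,0],[0,0,0],255],[[15,-19,0],[0,0,0],255],[[15,-19,0],[0,0,0],255],[[15,-19,0],[0,0,0],255]])

```text
time: 1.6
position: [0.2415, -0.3643, 0.2316]
orientation: [0.0, 0.993, 0.118, -0.0]
ft_force: [0.1, -0.2, 0.4]
opening: -0.0001
grip_force: 0.0
```

>>> jog_arm(targets=[[[32.2,-39.3,0],[0,0,0],255],[[32.2,-39.3,0],[0,0,0],255],[[32.2,-39.3,0],[0,0,0],255],[[32.2,-39.3,0],[0,0,0],255],[[32.2,-39.3,0],[0,0,0],255],[[32.2,-39.3,0],[0,0,0],255],[[32.2,-39.3,0],[0,0,0],255],[[32.2,-39.3,0],[0,0,0],255]])

```text
time: 2.4
position: [0.417, -0.0026, 0.2315]
orientation: [0.0, 0.993, 0.117, 0.0]
ft_force: [1.4, -1.3, -1.0]
opening: -0.0002
grip_force: 0.0
```

>>> jog_arm(targets=[[[6.7,-8.3,0],[0,0,0],255],[[6.7,-8.3,0],[0,0,0],255],[[6.7,-8.3,0],[0,0,0],255],[[6.7,-8.3,10],[0,0,0],255],[[6.7,-8.3,10],[0,0,0],255],[[6.7,-8.3,10],[0,0,0],255]])

```text
time: 3.0
position: [0.4565, 0.0912, 0.1237]
orientation: [-0.0, 0.993, 0.117, -0.007]
ft_force: [-2.4, -0.2, -0.2]
opening: -0.0001
grip_force: 0.0
```

```bash
python3 - <<'E'
from h import *
o=bot.get_obs();P=np.array(o['position']);A=rot(o['orientation'])
m=bot.camera_model('wrist');save('wrist','w1');print(P,m['origin'])
for n in('square_key_top','round_key_top'):
  for d in bot.look_for(n,'wrist'):
    p=at(m,d['uv'],.05);print(n,d,p.round(4),(A.T@(p-P)*100).round(2))
E
```

```text
[0.45651743 0.09117296 0.12374428] [0.52812594 0.10748948 0.26432164]
square_key_top {'uv': [316.9, 233.3], 'score': 0.78} [0.4683 0.0937 0.05  ] [1.3  0.04 7.36]
square_key_top {'uv': [73.0, 207.7], 'score': 0.68} [0.4524 0.218  0.05  ] [  2.65 -12.42   7.36]
round_key_top {'uv': [536.5, 291.4], 'score': 0.8} [ 0.4642 -0.0295  0.05  ] [-1.96 11.92  7.38]
```

View pics/w1.png

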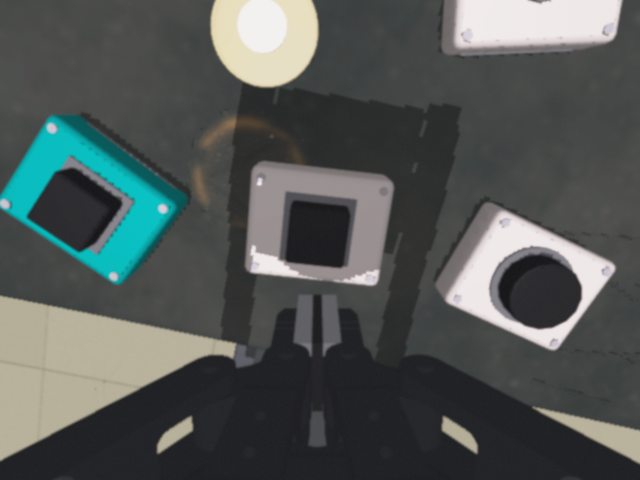

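The wrist view shows the square key at (318,233) straight ahead of the shut fingertips at (317,300). The dish, at (265,40), is clear. I'll lower a little first and let the arm settle.

>>> jog_arm(targets=[[[0.3,0,3],[0,0,0],255],[[0.3,0,6],[0,0,0],255],[[0.3,0,6],[0,0,0],255],[[0.3,0,6],[0,0,0],255],[[0.3,0,6],[0,0,0],255]])

```text
time: 3.65
position: [0.4669, 0.0936, 0.0745]
orientation: [0.0, 0.993, 0.117, 0.002]
ft_force: [0.7, 1.2, 0.1]
opening: -0.0002
grip_force: 0.0
```

>>> jog_arm(targets=[[[0,0,1.5],[0,0,0],255],[[0,0,2.2],[0,0,0],255],[[0,0,2.4],[0,0,0],255],[[0,0,2.6],[0,0,0],255],[[0,0,2.8],[0,0,0],255],[[0,0,2.9],[0,0,0],255],[[0,0,2.9],[0,0,0],255]])

```text
time: 4.35
position: [0.4651, 0.0935, 0.0426]
orientation: [0.0, 0.993, 0.118, 0.001]
ft_force: [1.8, -0.4, 1.7]
opening: 0.0002
grip_force: 1.0
```

>>> jog_arm(targets=[[[0,0,0.1],[0,0,0],255],[[0,0,0.2],[0,0,0],255],[[0,0,0.3],[0,0,0],255],[[0,0,0.35],[0,0,0],255],[[0,0,0.35],[0,0,0],255],[[0,0,0.35],[0,0,0],255]])

```text
time: 4.95
position: [0.4644, 0.0935, 0.0387]
orientation: [-0.0, 0.993, 0.118, -0.0]
ft_force: [2.1, -0.2, 2.0]
opening: -0.0003
grip_force: 1.0
```

>>> jog_arm(targets=[[[0,0,-2],[0,0,0],255],[[0,0,-6],[0,0,0],255],[[0,0,-8.5],[0,0,0],255],[[0,0,-8.5],[0,0,0],255],[[0,0,-8.5],[0,0,0],255]])

```text
time: 5.45
position: [0.4644, 0.0935, 0.1238]
orientation: [-0.0, 0.993, 0.118, 0.0]
ft_force: [-0.4, -0.5, -0.3]
opening: -0.0002
grip_force: 0.0
```

```bash
python3 - <<'E'
from h import *
o=bot.get_obs();print(o['position'],o['ft_force']);save('wrist','w2')
E
```

```text
[0.46440969 0.09354458 0.12375906] [-0.42078429 -0.5214872  -0.31045845]
```

View pics/w2.png

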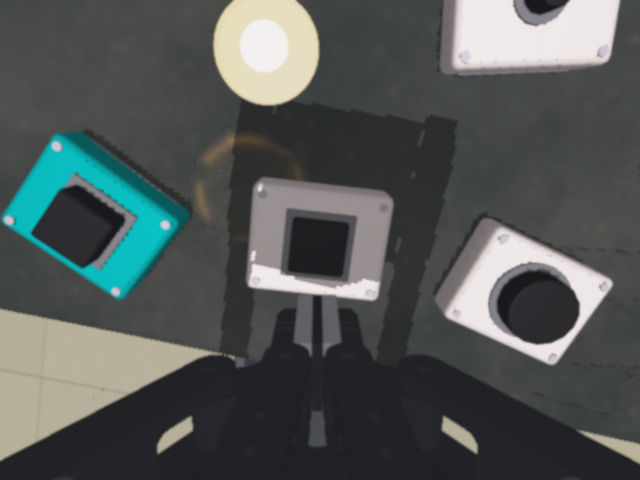

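The square key now sits visibly lower: its cap is smaller and has shifted to (319,247). The boxes and dish haven't moved. On to the bar.

>>> jog_arm(targets=[[[-11.5,31.8,0],[0,0,0],255],[[-11.5,31.8,0],[0,0,0],255],[[-11.5,31.8,0],[0,0,0],255],[[-11.5,31.8,0],[0,0,0],255],[[-11.5,31.8,0],[0,0,0],255],[[-11.5,31.8,0],[0,0,0],255],[[-11.5,31.8,0],[0,0,0],255],[[-11.5,31.8,0],[0,0,0],255]])

```text
time: 6.3
position: [0.425, -0.2461, 0.122]
orientation: [-0.0, 0.993, 0.115, -0.001]
ft_force: [0.3, 0.5, 0.1]
opening: -0.0002
grip_force: 0.0
```

>>> jog_arm(targets=[[[0,0,0],[0,0,0],255],[[0,0,0],[0,0,0],255],[[0,0,0],[0,0,0],255]])

```text
time: 6.6
position: [0.4269, -0.2411, 0.123]
orientation: [-0.001, 0.993, 0.118, -0.0]
ft_force: [-0.3, -0.2, -0.6]
opening: -0.0003
grip_force: 0.0
```

```bash
python3 - <<'E'
from h import *
o=bot.get_obs();P=np.array(o['position']);A=rot(o['orientation'])
m=bot.camera_model('wrist');save('wrist','w3');print(P)
for n in('bar_key_top',):
  for d in bot.look_for(n,'wrist'):
    p=at(m,d['uv'],.05);print(n,d,p.round(4),(A.T@(p-P)*100).round(2))
E
```

```text
[ 0.42685621 -0.24111707  0.12303529]
bar_key_top {'uv': [324.6, 252.8], 'score': 0.65} [ 0.4302 -0.2448  0.05  ] [0.25 0.44 7.3 ]
```

View pics/w3.png

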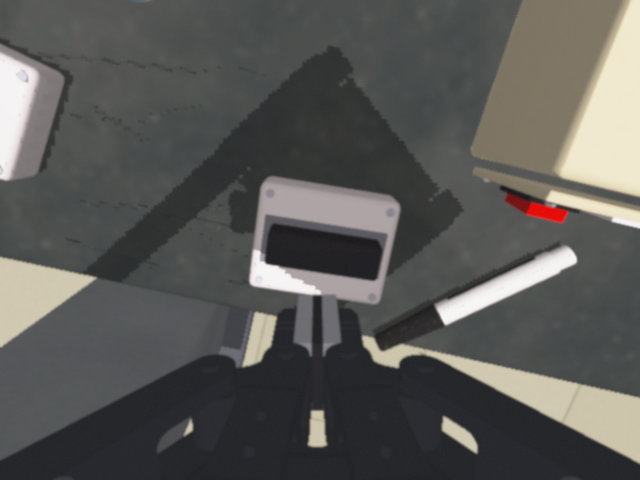

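The bar key is centred at (325,254), straight ahead of the tips, and the pen at (480,300) is clear. I'll shift slightly and descend.

>>> jog_arm(targets=[[[0.1,0.3,3],[0,0,0],255],[[0.1,0.3,5.5],[0,0,0],255],[[0.1,0.3,6.5],[0,0,0],255],[[0.1,0.3,7],[0,0,0],255],[[0.1,0.3,7.3],[0,0,0],255],[[0.1,0.3,7.5],[0,0,0],255],[[0.1,0.3,7.7],[0,0,0],255],[[0.1,0.3,7.9],[0,0,0],255]])

```text
time: 7.5
position: [0.4294, -0.2456, 0.0457]
orientation: [0.0, 0.993, 0.118, 0.001]
ft_force: [-0.1, 1.5, 2.1]
opening: 0.0002
grip_force: 1.3
```

>>> jog_arm(targets=[[[0,0,0.15],[0,0,0],255],[[0,0,0.3],[0,0,0],255],[[0,0,0.45],[0,0,0],255],[[0,0,0.5],[0,0,0],255],[[0,0,0.5],[0,0,0],255],[[0,0,0.5],[0,0,0],255]])

```text
time: 8.1
position: [0.4287, -0.2454, 0.0398]
orientation: [0.0, 0.993, 0.118, -0.0]
ft_force: [1.4, -0.6, 1.7]
opening: -0.0001
grip_force: 1.0
```

>>> jog_arm(targets=[[[0,0,0.1],[0,0,0],255],[[0,0,0.1],[0,0,0],255],[[0,0,-3],[0,0,0],255],[[0,0,-8],[0,0,0],255],[[0,0,-8.5],[0,0,0],255],[[0,0,-8.5],[0,0,0],255]])

```text
time: 8.7
position: [0.4297, -0.246, 0.1266]
orientation: [0.001, 0.993, 0.118, 0.001]
ft_force: [0.8, -0.4, -0.6]
opening: 0.0001
grip_force: 0.0
```

```bash
python3 - <<'E'
from h import *
save('wrist','w4')
E
```

```text
(no output)
```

View pics/w4.png

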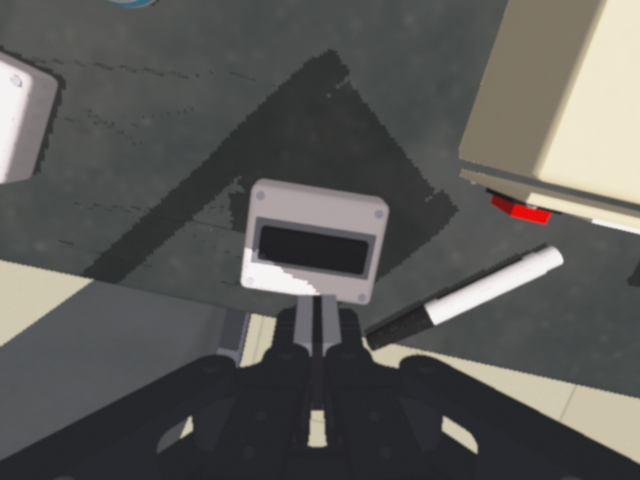

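The bar has sunk into its frame, with the cap now at (313,249), and the box and pen haven't moved. Next is the large round key.

>>> jog_arm(targets=[[[8.1,-19.8,0],[0,0,0],255],[[8.1,-19.8,0],[0,0,0],255],[[8.1,-19.8,0],[0,0,0],255],[[8.1,-19.8,0],[0,0,0],255],[[8.1,-19.8,0],[0,0,0],255],[[8.1,-19.8,0],[0,0,0],255],[[8.1,-19.8,0],[0,0,0],255],[[8.1,-19.8,0],[0,0,0],255]])

```text
time: 9.55
position: [0.4604, -0.0346, 0.1238]
orientation: [-0.0, 0.993, 0.117, -0.001]
ft_force: [-0.7, 0.1, 0.2]
opening: 0.0001
grip_force: 0.0
```

```bash
python3 - <<'E'
from h import *
o=bot.get_obs();P=np.array(o['position']);A=rot(o['orientation'])
m=bot.camera_model('wrist');save('wrist','w5');print(P)
for n in('round_key_top',):
  for d in bot.look_for(n,'wrist'):
    p=at(m,d['uv'],.05);print(n,d,p.round(4),(A.T@(p-P)*100).round(2))
E
```

```text
[ 0.46041313 -0.03464719  0.1237504 ]
round_key_top {'uv': [320.9, 248.5], 'score': 0.64} [ 0.4653 -0.036   0.05  ] [0.46 0.25 7.37]
```

View pics/w5.png

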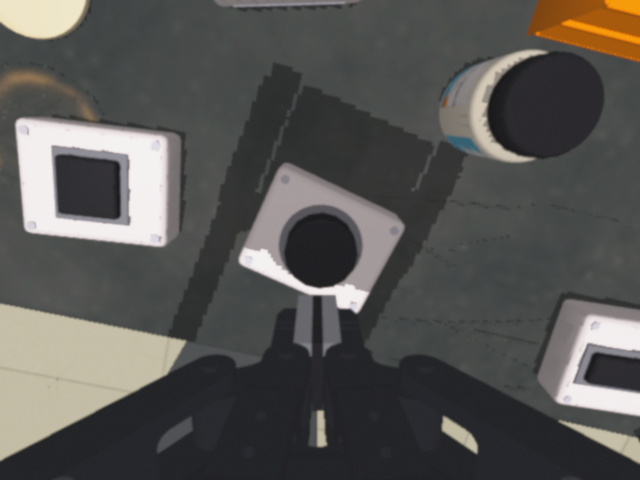

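The large round key is at (321,250), ahead of the tips. The jar at (520,105) is clear, and the square key is still down at (87,187).

>>> jog_arm(targets=[[[0.2,0.2,3],[0,0,0],255],[[0.2,0.2,5.5],[0,0,0],255],[[0.2,0.2,6.5],[0,0,0],255],[[0.2,0.2,7],[0,0,0],255],[[0.2,0.2,7.3],[0,0,0],255],[[0.2,0.2,7.5],[0,0,0],255],[[0.2,0.2,7.7],[0,0,0],255],[[0.2,0.2,7.9],[0,0,0],255]])

```text
time: 10.45
position: [0.4645, -0.0355, 0.0467]
orientation: [0.0, 0.993, 0.118, 0.001]
ft_force: [0.2, -0.3, 2.8]
opening: -0.0001
grip_force: 1.3
```

>>> jog_arm(targets=[[[0,0,0.15],[0,0,0],255],[[0,0,0.3],[0,0,0],255],[[0,0,0.45],[0,0,0],255],[[0,0,0.55],[0,0,0],255],[[0,0,0.55],[0,0,0],255],[[0,0,0.55],[0,0,0],255],[[0,0,0.55],[0,0,0],255]])

```text
time: 11.15
position: [0.4636, -0.0352, 0.0403]
orientation: [-0.0, 0.993, 0.118, -0.0]
ft_force: [1.3, -0.1, 2.5]
opening: -0.0
grip_force: 0.9
```

>>> jog_arm(targets=[[[0,0,0.15],[0,0,0],255],[[0,0,0.15],[0,0,0],255],[[0,0,-3],[0,0,0],255],[[0,0,-8],[0,0,0],255],[[0,0,-10],[0,0,0],255],[[0,0,-10],[0,0,0],255],[[0,0,-10],[0,0,0],255]])

```text
time: 11.85
position: [0.4633, -0.0352, 0.1398]
orientation: [-0.0, 0.993, 0.118, -0.0]
ft_force: [0.3, 0.1, -0.7]
opening: -0.0001
grip_force: 0.0
```

```bash
python3 - <<'E'
from h import *
save('wrist','w6');print(bot.get_obs()['position'])
E
```

```text
[ 0.46254908 -0.03505416  0.13881046]
```

View pics/w6.png

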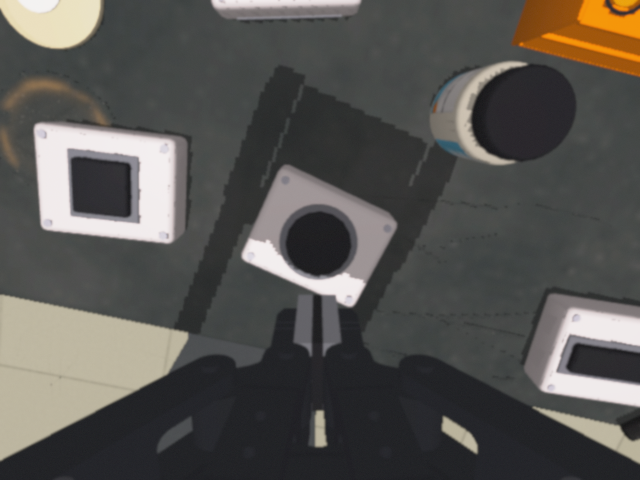

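All three keys are down: square at (103,187), round at (319,242) and bar at (615,360). The boxes and bystanders haven't moved, and the arm is clear.

```bash
python3 -c "
from bench import bot
print(bot.finish_job())"
```

```text
the job is handed in; nothing more can be done
None
```

I pushed in the square, long bar and large round keys in that order; in the last wrist picture all three are down. I never touched the small round key, the boxes, dish, jar and pen looked unmoved, and I handed the job in at about 12 s of the 48 s, though no verdict came back.

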